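# Hold the full slide box over the code reader

## Task

One of the three look-alike slide boxes in the rack is full of glass slides and the other two are empty: find the full one by its weight, lift it by its grip bar, and hold it level and still with its underside about 8 cm above the middle of the code reader's glass window. Finish while still holding it there in the air; the empty boxes must be left standing in the bays they started in. Keep every box upright throughout and leave the other things on the bench where they are.

Things in the scene. Friction and masses are not known exactly. Their poses are not given: they have to be found in the camera images.
- box_a: Closed slide box, one of three alike: white, grey lid, 120 (x) x 54 (y) mm, lid top 80 mm up. White grip bar along x above the lid on two posts (33 mm either side of its middle): 80 long, 14 wide, 20 tall, its middle 104 mm above the underside, 14 mm gap below it. Origin: centre of underside, z up. Weight centred. One is full (0.60-0.74 kg), two empty (0.15-0.21 kg); only weight tells which.
- box_b: Closed slide box, one of three alike: white, grey lid, 120 (x) x 54 (y) mm, lid top 80 mm up. White grip bar along x above the lid on two posts (33 mm either side of its middle): 80 long, 14 wide, 20 tall, its middle 104 mm above the underside, 14 mm gap below it. Origin: centre of underside, z up. Weight centred. One is full (0.60-0.74 kg), two empty (0.15-0.21 kg); only weight tells which.
- box_c: Closed slide box, one of three alike: white, grey lid, 120 (x) x 54 (y) mm, lid top 80 mm up. White grip bar along x above the lid on two posts (33 mm either side of its middle): 80 long, 14 wide, 20 tall, its middle 104 mm above the underside, 14 mm gap below it. Origin: centre of underside, z up. Weight centred. One is full (0.60-0.74 kg), two empty (0.15-0.21 kg); only weight tells which.
- rack: Fixed aluminium tray 142 (x) x 236 (y) mm, walls 26 mm high, three bays with centres at y = -80, 0, +80 mm, each 126 x 60 mm inside; bay floor 6 mm above the bench. One box in each bay, box x along rack x. Origin: centre of underside, on the bench, z up. Rack and reader stand left and right of the middle, either way round.
- reader: Fixed flat code reader, a grey housing 150 (x) x 130 (y) mm and 45 mm tall with a glass window 90 x 80 mm in the middle of its top. Origin: centre of the underside, z up.
- window (a point): Centre of the reader's glass window, on its surface 45 mm above the bench; z up.
- block: Bystander, loose: grey microtube block 110 (x) x 50 mm with a row of coloured caps, 48 mm tall. Origin: centre of the underside.
- vial: Bystander, loose: small white vial with a green cap, 27 mm across, 55 mm tall, upright. Origin: centre of the underside.
- marker: Bystander, loose: white and blue marker pen lying down, 130 mm long (x), 14 mm thick. Origin: underside, middle of its length.
- pipette: Bystander, loose: grey and yellow pipette lying down, about 265 mm long (x), 31 mm tall. Origin: underside, near the middle.
- plate: Bystander, loose: white well plate 127 (x) x 85 mm, 15 mm tall. Origin: centre of the underside.
Mind the look-alikes: they are no part of the job. What is shaped like the box_b but turquoise or yellow is not meant. Leave any red look-alike of the box_c alone.

How it is judged:
By the outcome, as a careful person would: the job done as asked, in the order asked, and still so for the second after the job is handed in, while the arm keeps its last pose, push and grip.
It also fails if it takes over 67 s, if anything falls off the work surface, if the arm or the gripper's body presses on something with over 40 N, if the wrist force passes 120 N, or if a joint passes its speed limit or range.

## Robot

A 6-joint arm with a two-finger parallel gripper is mounted at the origin on the work surface. World frame = base frame: x ahead of the robot, y to its left, z up, the work surface at z = 0. Lengths are in m, angles in rad, forces in N, time in s.
With the tool pointing down it reaches from about 0.225 to 0.875 m from the base axis. Payload 3.4 kg.
Tool frame: the origin (TCP) lies at the very end of the fingers, on their centre line; the grasp point (between the pads) lies manip.grip_point_offset behind it (manip.grip_point_offset is the distance from the TCP to the grasp point, in m); z points along the fingers, y is the line along which they close (so a half turn about z gives the same grasp; the last joint's range is limited). The gripper opens to 85 mm and grips with 20 to 120 N. Pads are 22 mm wide; open, the fingers measure 114 mm over their backs; the gripper's body (76 mm by 85 mm) begins 54 mm behind the grasp point. The pads swing forward as they close: fully open they stand 13 mm farther back than shut.
Start: joints at [1.172, 0.276, 1.505, -0, 1.361, -0.121], TCP at [0.158, 0.553, 0.21] pointing down, gripper open.
Joint ranges: [-2.89, 2.89], [-0.75, 2.08], [0.22, 2.7], [-1.18, 4.32], [0.11, 2.71], [-2.7, 2.7]. Speed limits (rad/s): [2.57, 2.57, 3.14, 3.14, 3.14, 3.14].

## Interface

Orientations are given as a unit quaternion [w, x, y, z].
In Python, from rig import manip gives the robot as it stands.
- The arm moves only by the shell command python3 -m pendant 'ROWS' [FORCE]. ROWS is JSON, a list of rows, each an object of numbers: "jaw": the opening, from -1 (shut) to 1 (fully open); "tx", "ty", "tz": the shift along the world's x, y, z in cm; "ax", "ay", "az": the turn, a rotation vector about the world's x, y, z in degrees. In form: [{"jaw": .., "tx": .., "ty": .., "tz": .., "ax": .., "ay": .., "az": ..}, ...]. A call has 1 to 10 rows; each row is the pose to reach, as a shift and turn from the pose commanded when the call began; what a row does not reach only later rows make up. A row lasts 1/8 s, in which the tool goes at most 62.5 mm and 10.7 degrees, less where a joint would pass 70% of its speed; a pose out of reach is approached as far as the arm can. A call with a gripper value outside its range is refused whole. The fingers move at their own pace and stop on an object; FORCE is the grip in N (left out, the last holds). Time passes only in rows, so rows that repeat a pose let the fingers close. It gives the time, the measured TCP pose, the force, the opening and the grip force at its end, in the units of the state.
- manip.get_state(): the state, without advancing time (a new reading comes with each control period).
- manip.get_image(name): name is "scene" or "top"; returns a dict with "pixels" (384x512x3 uint8, blue, green, red), "depth" (384x512 float32, m along the optical axis (not along the pixel's ray), 0 where there is no reading), "fx", "fy", "cx", "cy" (pixels), "pose" (4x4, takes a point from camera to world coordinates). Camera axes: x right, y down, z forward; pixel columns grow to the right and rows downward; lengths in m; the calibration is good to about 2 mm. A picture is of the moment at which its call begins.
- manip.sign_off(): hands the job in; it is judged then, once.
The state is a dict: "clock": time; "qpos": joint angles; "qd": joint speeds; "effort": joint torques, N m; "position": TCP position; "ee_rot": TCP orientation; "contact_force": force on the tool from outside, world axes, zero at the start; "moment": the same for the moment, N m; "width": finger opening in m; "gripper_force": force on a finger pad.
Only numpy, scipy, OpenCV 4.12 (cv2) and the standard library are available. Lean on these libraries where they do the work, as an engineer would, in place of code of your own. Each camera call takes 0.05 s, during which the arm holds its last target. There are 200 camera calls.

## Working session

There is one attempt and no reset: what is moved stays moved. The work goes in short steps, Python scripts to look and compute and a shell command to move; the robot and the scene stay as the last step left them, time stands still between calls to the robot, and variables do not carry over. Pictures are saved under pics/ and viewed, at most 10 in all, crops included, and the job is handed in when it is done.

```bash
mkdir -p pics; ls; python3 - <<'E'
from rig import manip
import cv2,numpy as np
for n in("top","scene"):
    d=manip.get_image(n); cv2.imwrite(f"pics/{n}1.png",d["pixels"]); np.savez(f"{n}1.npz",**d)
    print(n,d["fx"],d["cx"],d["cy"],np.round(d["pose"],3).tolist())
print(manip.get_state(),manip.grip_point_offset)
E
```

```text
pics
top 474.46534564486 265.2059266432948 186.11510166864738 [[0.05, -0.976, 0.212, 0.16], [-0.999, -0.049, 0.01, -0.062], [0.001, -0.213, -0.977, 1.418], [0.0, 0.0, 0.0, 1.0]]
scene 358.3685364580199 257.30492619003974 193.92906522148422 [[0.055, 0.578, -0.814, 1.175], [0.998, -0.051, 0.031, -0.061], [-0.023, -0.814, -0.58, 0.595], [0.0, 0.0, 0.0, 1.0]]
{'clock': 0.1, 'qpos': array([ 1.17200494e+00,  2.76542950e-01,  1.50599995e+00, -8.61034799e-06,
        1.36068649e+00, -1.20976487e-01]), 'qd': array([-0.00109215, -0.00057724, -0.00281314,  0.00087567,  0.00084856,
       -0.0011051 ]), 'effort': array([ 2.34574676e-03, -4.17701375e+01, -2.46405065e+01, -3.87772673e-05,
        5.62395144e-03,  4.86076510e-05]), 'position': array([0.15749776, 0.55249325, 0.20892247]), 'ee_rot': array([-2.06226299e-04,  1.38460233e-01,  9.90367656e-01, -7.91968769e-04]), 'contact_force': array([0.61977745, 0.16306462, 0.00162339]), 'moment': array([-0.02616113, -0.04881778,  0.00640787]), 'gripper_force': 0.0, 'width': 0.08554853906867854} 0.0187
```

View pics/top1.png

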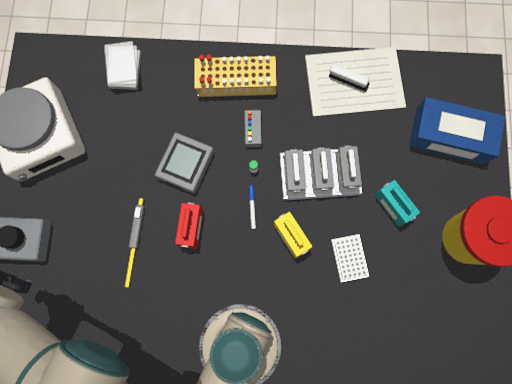

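View pics/scene1.png

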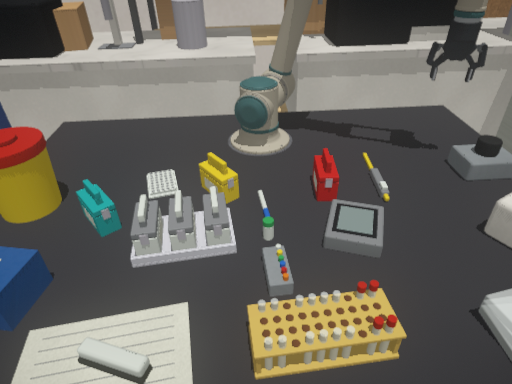

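The top view shows these boxes:
- White/grey boxes stand in the rack at about (295,173), (322,170) and (350,168). These fit the description.
- The yellow (293,235), red (189,226) and turquoise (398,203) boxes are look-alikes and stay untouched.
- The reader is at (184,163).

Next I'll measure and confirm in a crop.

```bash
python3 - <<'E'
import numpy as np,cv2
d=dict(np.load("top1.npz"));D=d["depth"];v,u=np.mgrid[:384,:512]
P=np.stack([(u-d["cx"])/d["fx"]*D,(v-d["cy"])/d["fy"]*D,D],-1)@d["pose"][:3,:3].T+d["pose"][:3,3]
np.save("P.npy",P)
def comps(name,box,zl,zh,mn):
    m=np.zeros(D.shape,np.uint8);x0,y0,x1,y1=box
    m[y0:y1,x0:x1]=((P[...,2]>zl)&(P[...,2]<zh)&(D>0))[y0:y1,x0:x1]
    n,l,s,c=cv2.connectedComponentsWithStats(m)
    for i in range(1,n):
        if s[i,4]<mn: continue
        q=P[l==i]; r=cv2.minAreaRect((q[:,:2]*1000).astype(np.float32))
        e=np.linalg.eigh(np.cov(q[:,:2].T))[1][:,1]
        print(name,s[i,4],np.round(c[i]),"mean",q.mean(0).round(4),"rect",np.round(r[0],1),np.round(r[1],1),round(r[2],1),"ax",round(np.degrees(np.arctan2(e[1],e[0])),1))
comps("bar",(275,140,370,205),.108,.13,15)
comps("lid",(275,140,370,205),.075,.1,30)
comps("rackwall",(270,140,370,205),.015,.04,30)
comps("reader",(150,125,220,200),.035,.06,100)
comps("all",(80,90,450,300),.008,.2,40)
c=d["pixels"][135:210,270:375];cv2.imwrite("pics/crop1.png",cv2.resize(c,None,fx=7,fy=7,interpolation=cv2.INTER_CUBIC))
E
```

```text
bar 151 [352. 164.] mean [ 0.5205 -0.2916  0.1183] rect [ 520.9 -292. ] [79.6 15.9] 8.3 ax -172.9
bar 146 [324. 165.] mean [ 0.5108 -0.2127  0.1184] rect [ 511.3 -213.3] [78.8 14.2] 5.9 ax -173.4
bar 142 [296. 167.] mean [ 0.5012 -0.1331  0.1187] rect [ 501.9 -133.6] [78.6 14.6] 6.3 ax -173.0
lid 606 [349. 167.] mean [ 0.5179 -0.29    0.0852] rect [ 522.  -292.4] [125.9  55.4] 7.1 ax -172.1
lid 621 [322. 169.] mean [ 0.5082 -0.2118  0.0851] rect [ 511.7 -213.2] [125.7  55.2] 7.5 ax -172.7
lid 614 [295. 171.] mean [ 0.4993 -0.1327  0.0852] rect [ 502.1 -133.5] [125.2  54.4] 6.9 ax -173.0
rackwall 1049 [317. 180.] mean [ 0.4909 -0.2022  0.0255] rect [ 511.5 -212.6] [143.5 235.1] 6.7 ax 85.3
reader 2060 [184. 162.] mean [0.5209 0.1984 0.0436] rect [522.8 199.4] [131.1 151.2] 70.1 ax 159.3
all 333 [234.  92.] mean [0.7642 0.066  0.0141] rect [764.3  57.7] [ 20.7 243.9] 3.2 ax 94.1
all 1780 [432. 126.] mean [ 0.6591 -0.5358  0.075 ] rect [ 669.  -558.2] [121.5 134.9] 79.1 ax -174.2
all 593 [253. 129.] mean [ 0.6388 -0.0016  0.0361] rect [644.8  -1.6] [112.7  49.3] 3.3 ax -175.8
all 2215 [
[... 363 characters left out ...]
x -163.9
all 1078 [397. 203.] mean [ 0.4204 -0.4301  0.0745] rect [ 430.4 -444.5] [127.7  74. ] 38.8 ax -142.2
all 158 [252. 206.] mean [ 0.402  -0.0117  0.0124] rect [400.5 -12.3] [128.7  13.4] 6.5 ax -173.3
all 557 [135. 236.] mean [0.2956 0.3279 0.0191] rect [277.4 330.9] [ 27.  261.7] 85.6 ax 175.8
all 975 [189. 226.] mean [0.3261 0.161  0.0794] rect [329.1 165.5] [ 55.7 124.7] 85.7 ax 175.2
all 905 [292. 235.] mean [ 0.3138 -0.1321  0.0817] rect [ 317.4 -133.7] [125.2  54.9] 35.0 ax -144.7
all 154 [447. 236.] mean [ 0.3371 -0.5846  0.0346] rect [ 339.5 -587.2] [20.2 91.1] 89.7 ax -179.1
all 1011 [350. 258.] mean [ 0.2618 -0.3081  0.0146] rect [ 262.1 -308.5] [123.4  82.7] 14.9 ax -167.3
```

View pics/crop1.png

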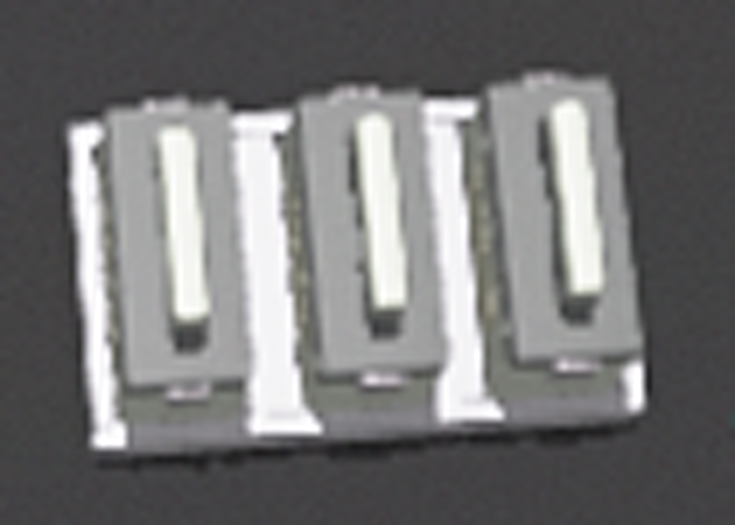

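The crop confirms three white-bar, grey-lid boxes in the rack, with bars at crop pixels (183,222), (382,212) and (577,198). Their yaw is about 6.8°. I'll start with the nearest one, at (0.502,-0.1335). The tool has to turn +22.7°.

```bash
python3 -m pendant '[{"tx":6,"ty":-12,"tz":2,"az":5,"jaw":1},{"tx":12,"ty":-24,"tz":2,"az":10,"jaw":1},{"tx":18,"ty":-36,"tz":2,"az":15,"jaw":1},{"tx":24,"ty":-48,"tz":2,"az":20,"jaw":1},{"tx":30,"ty":-60,"tz":2,"az":22.7,"jaw":1},{"tx":34.4,"ty":-68.7,"tz":2,"az":22.7,"jaw":1},{"tx":34.4,"ty":-68.7,"tz":2,"az":22.7,"jaw":1},{"tx":34.4,"ty":-68.7,"tz":2,"az":22.7,"jaw":1},{"tx":34.4,"ty":-68.7,"tz":2,"az":22.7,"jaw":1},{"tx":34.4,"ty":-68.7,"tz":2,"az":22.7,"jaw":1}]' 60
```

```text
invalid input at $[0]: expected keys jaw, tx, ty, tz, ax, ay, az
```

```bash
python3 -m pendant '[{"jaw":1,"tx":6,"ty":-12,"tz":2,"ax":0,"ay":0,"az":5},{"jaw":1,"tx":12,"ty":-24,"tz":2,"ax":0,"ay":0,"az":10},{"jaw":1,"tx":18,"ty":-36,"tz":2,"ax":0,"ay":0,"az":15},{"jaw":1,"tx":24,"ty":-48,"tz":2,"ax":0,"ay":0,"az":20},{"jaw":1,"tx":30,"ty":-60,"tz":2,"ax":0,"ay":0,"az":22.7},{"jaw":1,"tx":34.4,"ty":-68.7,"tz":2,"ax":0,"ay":0,"az":22.7},{"jaw":1,"tx":34.4,"ty":-68.7,"tz":2,"ax":0,"ay":0,"az":22.7},{"jaw":1,"tx":34.4,"ty":-68.7,"tz":2,"ax":0,"ay":0,"az":22.7},{"jaw":1,"tx":34.4,"ty":-68.7,"tz":2,"ax":0,"ay":0,"az":22.7},{"jaw":1,"tx":34.4,"ty":-68.7,"tz":2,"ax":0,"ay":0,"az":22.7}]' 60
```

```text
clock: 1.35
position: [0.4375, -0.0071, 0.2283]
ee_rot: [0.0, -0.059, 0.998, 0.0]
contact_force: [0.7, 0.9, 0.4]
width: 0.0855
gripper_force: 0.0
```

```bash
python3 -m pendant '[{"jaw":1,"tx":3,"ty":-6,"tz":0,"ax":0,"ay":0,"az":0},{"jaw":1,"tx":6.4,"ty":-12.6,"tz":-3,"ax":0,"ay":0,"az":0},{"jaw":1,"tx":6.4,"ty":-12.6,"tz":-6,"ax":0,"ay":0,"az":0},{"jaw":1,"tx":6.4,"ty":-12.6,"tz":-6,"ax":0,"ay":0,"az":0},{"jaw":1,"tx":6.4,"ty":-12.6,"tz":-6,"ax":0,"ay":0,"az":0},{"jaw":1,"tx":6.4,"ty":-12.6,"tz":-6,"ax":0,"ay":0,"az":0}]'; python3 -c "
from rig import manip;s=manip.get_state();print(s['qpos'],s['contact_force'],s['ee_rot'],s['position'])"
```

```text
clock: 2.1
position: [0.5016, -0.1304, 0.17]
ee_rot: [0.001, -0.06, 0.998, -0.0]
contact_force: [-0.9, 0.2, 0.8]
width: 0.0853
gripper_force: 0.0
[-3.88904255e-01  2.15923468e-01  1.69064884e+00  3.41632261e-04
  1.23252207e+00 -2.07952782e+00] [-0.86101674  0.16633374  0.80073312] [ 1.19537097e-03 -5.98213480e-02  9.98208305e-01 -3.96760888e-04] [ 0.50157116 -0.13039598  0.16999872]
```

```bash
python3 -m pendant '[{"jaw":1,"tx":0,"ty":-0.3,"tz":-3,"ax":0,"ay":0,"az":0},{"jaw":1,"tx":0,"ty":-0.3,"tz":-5.5,"ax":0,"ay":0,"az":0},{"jaw":1,"tx":0,"ty":-0.3,"tz":-7.6,"ax":0,"ay":0,"az":0},{"jaw":1,"tx":0,"ty":-0.3,"tz":-7.6,"ax":0,"ay":0,"az":0},{"jaw":1,"tx":0,"ty":-0.3,"tz":-7.6,"ax":0,"ay":0,"az":0}]'; python3 -m pendant '[{"jaw":-1,"tx":0,"ty":0,"tz":0,"ax":0,"ay":0,"az":0},{"jaw":-1,"tx":0,"ty":0,"tz":0,"ax":0,"ay":0,"az":0},{"jaw":-1,"tx":0,"ty":0,"tz":0,"ax":0,"ay":0,"az":0},{"jaw":-1,"tx":0,"ty":0,"tz":0,"ax":0,"ay":0,"az":0},{"jaw":-1,"tx":0,"ty":0,"tz":0,"ax":0,"ay":0,"az":0},{"jaw":-1,"tx":0,"ty":0,"tz":0,"ax":0,"ay":0,"az":0},{"jaw":-1,"tx":0,"ty":0,"tz":0,"ax":0,"ay":0,"az":0},{"jaw":-1,"tx":0,"ty":0,"tz":0,"ax":0,"ay":0,"az":0}]' 60
```

```text
clock: 2.72
position: [0.5021, -0.1341, 0.094]
ee_rot: [0.001, -0.06, 0.998, -0.001]
contact_force: [0.9, -0.3, 0.4]
width: 0.0852
gripper_force: 0.0
clock: 3.72
position: [0.5013, -0.1345, 0.0927]
ee_rot: [0.0, -0.059, 0.998, -0.0]
contact_force: [-1.0, -0.7, 4.8]
width: 0.0114
gripper_force: 59.2
```

```bash
python3 -m pendant '[{"jaw":-1,"tx":0,"ty":0,"tz":0.5,"ax":0,"ay":0,"az":0},{"jaw":-1,"tx":0,"ty":0,"tz":1,"ax":0,"ay":0,"az":0},{"jaw":-1,"tx":0,"ty":0,"tz":1.2,"ax":0,"ay":0,"az":0},{"jaw":-1,"tx":0,"ty":0,"tz":1.2,"ax":0,"ay":0,"az":0},{"jaw":-1,"tx":0,"ty":0,"tz":1.2,"ax":0,"ay":0,"az":0},{"jaw":-1,"tx":0,"ty":0,"tz":1.2,"ax":0,"ay":0,"az":0},{"jaw":-1,"tx":0,"ty":0,"tz":1.2,"ax":0,"ay":0,"az":0},{"jaw":-1,"tx":0,"ty":0,"tz":1.2,"ax":0,"ay":0,"az":0}]'; python3 -c "
from rig import manip
import cv2
s=manip.get_state();print(s['contact_force'],s['moment'],s['effort'])
d=manip.get_image('scene')
cv2.imwrite('pics/lift1.png',cv2.resize(d['pixels'][150:290,90:290],None,fx=4,fy=4,interpolation=cv2.INTER_CUBIC))
s=manip.get_state();print(s['contact_force'])"
```

```text
clock: 4.72
position: [0.5011, -0.1342, 0.1044]
ee_rot: [-0.0, -0.059, 0.998, 0.0]
contact_force: [-0.4, 0.6, -2.2]
width: 0.0117
gripper_force: 58.6
[-0.4304035   0.62352129 -2.20318334] [-0.00333171 -0.02016144  0.04234146] [ 5.38352178e-04 -3.92047656e+01 -2.18050236e+01  2.49020668e-03
 -4.05572835e-03  1.74611749e-06]
[ 0.11680958  0.21006508 -1.49253031]
```

View pics/lift1.png

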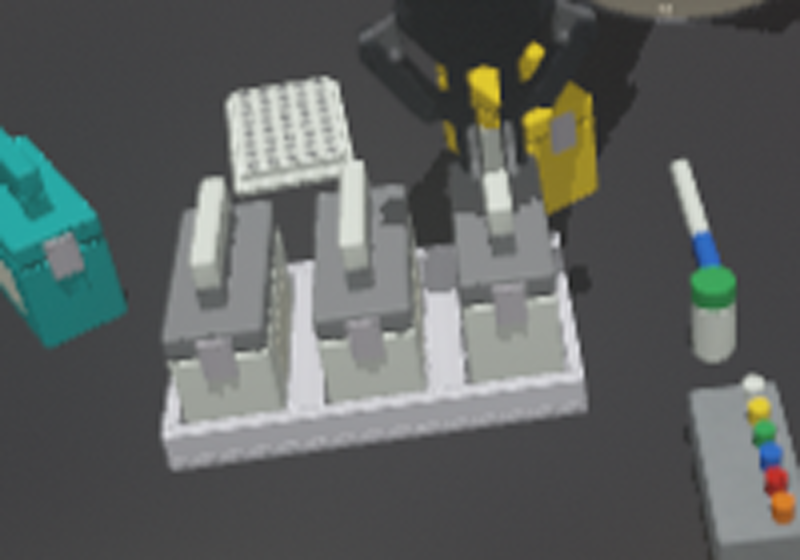

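The picture shows the held box, with its bar at crop pixel (497,200), raised upright in its bay. The force is about -2 N, so this box is empty. I'll set it back down and release.

```bash
python3 -m pendant '[{"jaw":-1,"tx":0,"ty":0,"tz":-0.6,"ax":0,"ay":0,"az":0},{"jaw":-1,"tx":0,"ty":0,"tz":-1.0,"ax":0,"ay":0,"az":0},{"jaw":-1,"tx":0,"ty":0,"tz":-1.2,"ax":0,"ay":0,"az":0},{"jaw":-1,"tx":0,"ty":0,"tz":-1.2,"ax":0,"ay":0,"az":0},{"jaw":-1,"tx":0,"ty":0,"tz":-1.2,"ax":0,"ay":0,"az":0}]'; python3 -m pendant '[{"jaw":1,"tx":0,"ty":0,"tz":0,"ax":0,"ay":0,"az":0},{"jaw":1,"tx":0,"ty":0,"tz":0,"ax":0,"ay":0,"az":0},{"jaw":1,"tx":0,"ty":0,"tz":0,"ax":0,"ay":0,"az":0},{"jaw":1,"tx":0,"ty":0,"tz":0,"ax":0,"ay":0,"az":0},{"jaw":1,"tx":0,"ty":0,"tz":0,"ax":0,"ay":0,"az":0},{"jaw":1,"tx":0,"ty":0,"tz":0,"ax":0,"ay":0,"az":0},{"jaw":1,"tx":0,"ty":0,"tz":4,"ax":0,"ay":0,"az":0},{"jaw":1,"tx":0,"ty":0,"tz":8,"ax":0,"ay":0,"az":0},{"jaw":1,"tx":0,"ty":0,"tz":8,"ax":0,"ay":0,"az":0}]'
```

```text
clock: 5.4
position: [0.5008, -0.1344, 0.0928]
ee_rot: [-0.0, -0.059, 0.998, -0.0]
contact_force: [-2.7, -0.9, 2.9]
width: 0.0116
gripper_force: 59.3
clock: 6.52
position: [0.5035, -0.1351, 0.1757]
ee_rot: [0.003, -0.059, 0.998, -0.002]
contact_force: [0.1, 0.3, 0.0]
width: 0.0854
gripper_force: 0.0
```

```bash
python3 -m pendant '[{"jaw":1,"tx":0.5,"ty":-4,"tz":0,"ax":0,"ay":0,"az":0},{"jaw":1,"tx":0.95,"ty":-7.9,"tz":0,"ax":0,"ay":0,"az":0},{"jaw":1,"tx":0.95,"ty":-7.9,"tz":0,"ax":0,"ay":0,"az":0},{"jaw":1,"tx":0.95,"ty":-7.9,"tz":0,"ax":0,"ay":0,"az":0},{"jaw":1,"tx":0.95,"ty":-7.9,"tz":-3,"ax":0,"ay":0,"az":0},{"jaw":1,"tx":0.95,"ty":-7.9,"tz":-6,"ax":0,"ay":0,"az":0},{"jaw":1,"tx":0.95,"ty":-7.9,"tz":-8,"ax":0,"ay":0,"az":0},{"jaw":1,"tx":0.95,"ty":-7.9,"tz":-8,"ax":0,"ay":0,"az":0}]'; python3 -m pendant '[{"jaw":-1,"tx":0,"ty":0,"tz":0,"ax":0,"ay":0,"az":0},{"jaw":-1,"tx":0,"ty":0,"tz":0,"ax":0,"ay":0,"az":0},{"jaw":-1,"tx":0,"ty":0,"tz":0,"ax":0,"ay":0,"az":0},{"jaw":-1,"tx":0,"ty":0,"tz":0,"ax":0,"ay":0,"az":0},{"jaw":-1,"tx":0,"ty":0,"tz":0,"ax":0,"ay":0,"az":0},{"jaw":-1,"tx":0,"ty":0,"tz":0,"ax":0,"ay":0,"az":0},{"jaw":-1,"tx":0,"ty":0,"tz":0,"ax":0,"ay":0,"az":0},{"jaw":-1,"tx":0,"ty":0,"tz":0,"ax":0,"ay":0,"az":0}]'
```

```text
clock: 7.52
position: [0.509, -0.2111, 0.0907]
ee_rot: [-0.002, -0.06, 0.998, 0.002]
contact_force: [-0.1, -0.7, -0.5]
width: 0.0854
gripper_force: 0.0
clock: 8.52
position: [0.511, -0.214, 0.0931]
ee_rot: [0.0, -0.059, 0.998, -0.001]
contact_force: [0.0, -1.9, 6.0]
width: 0.0115
gripper_force: 59.3
```

```bash
python3 -m pendant '[{"jaw":-1,"tx":0,"ty":0,"tz":0.5,"ax":0,"ay":0,"az":0},{"jaw":-1,"tx":0,"ty":0,"tz":1,"ax":0,"ay":0,"az":0},{"jaw":-1,"tx":0,"ty":0,"tz":1.2,"ax":0,"ay":0,"az":0},{"jaw":-1,"tx":0,"ty":0,"tz":1.2,"ax":0,"ay":0,"az":0},{"jaw":-1,"tx":0,"ty":0,"tz":1.2,"ax":0,"ay":0,"az":0},{"jaw":-1,"tx":0,"ty":0,"tz":1.2,"ax":0,"ay":0,"az":0},{"jaw":-1,"tx":0,"ty":0,"tz":1.2,"ax":0,"ay":0,"az":0},{"jaw":-1,"tx":0,"ty":0,"tz":1.2,"ax":0,"ay":0,"az":0}]'; python3 -c "
from rig import manip
manip.get_image('scene');s=manip.get_state();print(s['contact_force'],s['moment'])"
```

```text
clock: 9.52
position: [0.5106, -0.2132, 0.1044]
ee_rot: [0.0, -0.059, 0.998, 0.0]
contact_force: [1.0, 0.0, -6.8]
width: 0.0118
gripper_force: 58.6
[ 0.39558166  0.15281344 -7.04005594] [0.00919399 0.01293434 0.00571351]
```

About 7 N, so this middle box is the full one. I'll lift it clear of its neighbours.

```bash
python3 -m pendant '[{"jaw":-1,"tx":0,"ty":0,"tz":1,"ax":0,"ay":0,"az":0},{"jaw":-1,"tx":0,"ty":0,"tz":3,"ax":0,"ay":0,"az":0},{"jaw":-1,"tx":0,"ty":0,"tz":5,"ax":0,"ay":0,"az":0},{"jaw":-1,"tx":0,"ty":0,"tz":7,"ax":0,"ay":0,"az":0},{"jaw":-1,"tx":0,"ty":0,"tz":9,"ax":0,"ay":0,"az":0},{"jaw":-1,"tx":0,"ty":0,"tz":11,"ax":0,"ay":0,"az":0},{"jaw":-1,"tx":0,"ty":0,"tz":13,"ax":0,"ay":0,"az":0},{"jaw":-1,"tx":0,"ty":0,"tz":14.5,"ax":0,"ay":0,"az":0},{"jaw":-1,"tx":0,"ty":0,"tz":15,"ax":0,"ay":0,"az":0},{"jaw":-1,"tx":0,"ty":0,"tz":15,"ax":0,"ay":0,"az":0}]' 80; python3 -m pendant '[{"jaw":-1,"tx":0,"ty":1,"tz":0,"ax":0,"ay":0,"az":0},{"jaw":-1,"tx":0,"ty":3,"tz":0,"ax":0,"ay":0,"az":0},{"jaw":-1,"tx":0.2,"ty":6,"tz":0,"ax":0,"ay":0,"az":0},{"jaw":-1,"tx":0.3,"ty":9,"tz":0,"ax":0,"ay":0,"az":0},{"jaw":-1,"tx":0.4,"ty":12,"tz":0,"ax":0,"ay":0,"az":0},{"jaw":-1,"tx":0.5,"ty":15,"tz":0,"ax":0,"ay":0,"az":0},{"jaw":-1,"tx":0.6,"ty":18,"tz":0,"ax":0,"ay":0,"az":0},{"jaw":-1,"tx":0.6,"ty":20,"tz":0,"ax":0,"ay":0,"az":0},{"jaw":-1,"tx":0.6,"ty":21,"tz":0,"ax":0,"ay":0,"az":0},{"jaw":-1,"tx":0.6,"ty":21,"tz":0,"ax":0,"ay":0,"az":0}]'
```

```text
clock: 10.82
position: [0.5105, -0.2131, 0.2544]
ee_rot: [-0.0, -0.059, 0.998, 0.0]
contact_force: [-0.2, 0.4, -7.0]
width: 0.0102
gripper_force: 81.0
clock: 12.08
position: [0.5162, -0.0022, 0.2543]
ee_rot: [-0.0, -0.06, 0.998, 0.0]
contact_force: [0.1, -0.7, -6.3]
width: 0.0106
gripper_force: 81.0
```

```bash
python3 -m pendant '[{"jaw":-1,"tx":0,"ty":1,"tz":0,"ax":0,"ay":0,"az":0},{"jaw":-1,"tx":0,"ty":3,"tz":0,"ax":0,"ay":0,"az":0},{"jaw":-1,"tx":0.2,"ty":6,"tz":0,"ax":0,"ay":0,"az":0},{"jaw":-1,"tx":0.3,"ty":9,"tz":0,"ax":0,"ay":0,"az":0},{"jaw":-1,"tx":0.4,"ty":12,"tz":0,"ax":0,"ay":0,"az":0},{"jaw":-1,"tx":0.5,"ty":15,"tz":0,"ax":0,"ay":0,"az":0},{"jaw":-1,"tx":0.6,"ty":18,"tz":0,"ax":0,"ay":0,"az":0},{"jaw":-1,"tx":0.6,"ty":19.6,"tz":0,"ax":0,"ay":0,"az":0},{"jaw":-1,"tx":0.6,"ty":20.2,"tz":0,"ax":0,"ay":0,"az":0},{"jaw":-1,"tx":0.6,"ty":20.2,"tz":0,"ax":0,"ay":0,"az":0}]'; python3 - <<'E'
from rig import manip
import cv2,numpy as np
for n in("top","scene"):
    d=manip.get_image(n); cv2.imwrite(f"pics/{n}2.png",d["pixels"]); np.savez(f"{n}2.npz",**d)
print(manip.get_state()['position'])
E
```

```text
clock: 13.32
position: [0.5226, 0.1982, 0.2543]
ee_rot: [-0.0, -0.059, 0.998, -0.0]
contact_force: [-1.0, 0.9, -6.6]
width: 0.0107
gripper_force: 81.0
[0.52265811 0.19774755 0.25441673]
```

View pics/scene2.png

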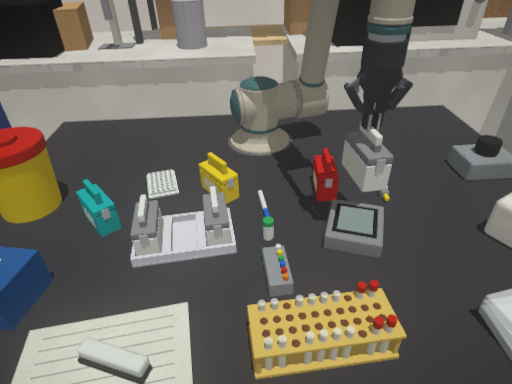

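View pics/top2.png

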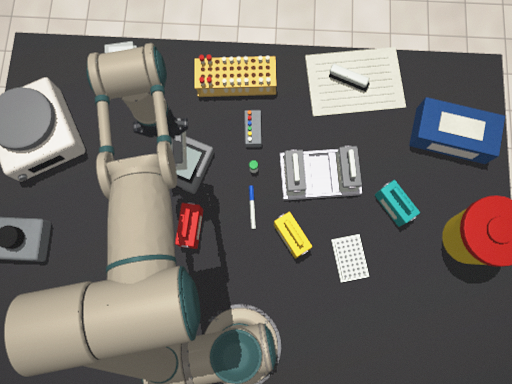

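The held box is upright at scene pixel (367,160), and the two empties stand in the outer bays at (147,225) and (216,220). Everything else is unmoved. I'll lower it 4.2 cm and nudge +1 mm in y, then measure from depth.

```bash
python3 -m pendant '[{"jaw":-1,"tx":0,"ty":0.1,"tz":-1,"ax":0,"ay":0,"az":0},{"jaw":-1,"tx":0,"ty":0.1,"tz":-2,"ax":0,"ay":0,"az":0},{"jaw":-1,"tx":0,"ty":0.1,"tz":-3,"ax":0,"ay":0,"az":0},{"jaw":-1,"tx":0,"ty":0.1,"tz":-3.8,"ax":0,"ay":0,"az":0},{"jaw":-1,"tx":0,"ty":0.1,"tz":-4.2,"ax":0,"ay":0,"az":0},{"jaw":-1,"tx":0,"ty":0.1,"tz":-4.2,"ax":0,"ay":0,"az":0},{"jaw":-1,"tx":0,"ty":0.1,"tz":-4.2,"ax":0,"ay":0,"az":0},{"jaw":-1,"tx":0,"ty":0.1,"tz":-4.2,"ax":0,"ay":0,"az":0},{"jaw":-1,"tx":0,"ty":0.1,"tz":-4.2,"ax":0,"ay":0,"az":0}]'; python3 - <<'E'
from rig import manip
import cv2,numpy as np
d=manip.get_image("scene");D=d["depth"];v,u=np.mgrid[:384,:512]
P=np.stack([(u-d["cx"])/d["fx"]*D,(v-d["cy"])/d["fy"]*D,D],-1)@d["pose"][:3,:3].T+d["pose"][:3,3]
cv2.imwrite("pics/end.png",cv2.resize(d["pixels"][80:280,270:430],None,fx=3,fy=3,interpolation=cv2.INTER_CUBIC))
w=(D>0)&(abs(P[...,0]-.523)<.08)&(abs(P[...,1]-.2)<.05)
q=P[w&(P[...,2]>.1)&(P[...,2]<.21)]
print("zmin",np.percentile(q[:,2],[0,1,2,5]))
l=q[(q[:,2]>.19)]                       # lid top at ~.205
f=q[(q[:,2]<.185)&(q[:,0]>.56)]         # front face
for n,a in(("lid",l),("front",f)):
    print(n,len(a),a.min(0).round(4),a.max(0).round(4))
t=l[l[:,2]>.198];A=np.c_[t[:,:2],np.ones(len(t))];c=np.linalg.lstsq(A,t[:,2],rcond=None)[0]
print("tilt deg",np.degrees(c[:2]),"lid z mid",c@[.523,.2,1]); r=cv2.minAreaRect((t[:,:2]*1000).astype(np.float32));print(r)
s=manip.get_state();print(s['position'],s['ee_rot'],s['contact_force'],s['qd'].round(3))
E
```

```text
clock: 14.55
position: [0.5228, 0.1999, 0.2127]
ee_rot: [0.0, -0.059, 0.998, 0.0]
contact_force: [-0.4, -0.4, -7.4]
width: 0.0106
gripper_force: 81.0
zmin [0.12636798 0.12867378 0.13000712 0.13354814]
lid 803 [0.4667 0.1645 0.1901] [0.5883 0.2305 0.21  ]
front 663 [0.5601 0.1739 0.1264] [0.5883 0.2316 0.185 ]
tilt deg [-1.3336678   1.51477183] lid z mid 0.20554060606856778
((525.8075561523438, 197.93878173828125), (122.81889343261719, 55.04771041870117), 7.539412975311279)
[0.52271006 0.19984399 0.21265887] [ 2.04038485e-04 -5.91472113e-02  9.98249247e-01  7.92745048e-05] [ 0.39790466  0.12085636 -5.83806739] [-0.001  0.     0.003 -0.    -0.001 -0.001]
```

View pics/end.png

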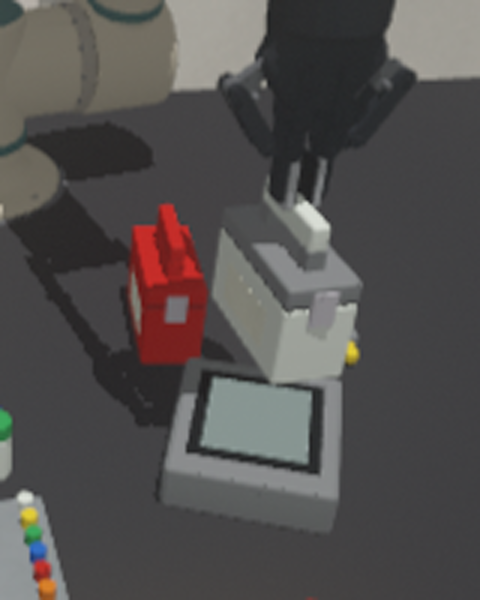

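The enlarged view shows the box level and above the reader window, with its bar at crop pixel (312,225) and the window at (258,420). Depth puts the lid top at about 0.2055 m, so the underside is about 0.125 m. It is centred within about 3 mm and still.

```bash
python3 -c "
from rig import manip;print(manip.sign_off())"
```

```text
the job is handed in; nothing more can be done
None
```

The full box was the one in the middle bay (about 0.7 kg); at hand-in the arm held it level and still, its underside about 8 cm above the centre of the reader window, with both empty boxes standing in their own bays.

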